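# Centre-mark a walnut blank on the spring punch

## Robot

A 6-joint arm with a two-finger parallel gripper is mounted at the origin on a cart in front of the work surface, level with it; the furniture and walls round the work are solid. World frame = base frame: x ahead of the robot, y to its left, z up, the work surface at z = 0. Lengths are in mm, angles in rad, forces in N, time in s.
With the tool pointing down it reaches from about 400 to 825 mm from the base axis. Payload 7 kg.
Tool frame: the origin (TCP) lies midway between the tips of the shut fingers; the grasp point (between the pads) lies 19 mm behind it; z points along the fingers, y is the line along which they close (so a half turn about z gives the same grasp; the last joint's range is limited). The gripper opens to 88 mm and grips with 3 to 60 N. Pads are 19 mm wide; open, the fingers measure 130 mm over their backs; the gripper's body (78 mm by 193 mm) begins 47 mm behind the grasp point.
Start: joints at [-0.915, 0.359, 0.012, 0, -1.224, -0.288], TCP at [242.678, -629.843, 226.561] pointing down, gripper open.
Joint ranges: [-3.07, 3.07], [-1.43, 2.12], [-1.02, 1.25], [-3.03, 1.67], [-3.05, -0], [-3.03, 3.03]. Speed limits (rad/s): [2.39, 2.39, 3.01, 3.14, 3.14, 3.14].

## Interface

Orientations are given as [roll, pitch, yaw] about the fixed x, y, z axes, in that order (R = Rz(yaw) Ry(pitch) Rx(roll)).
In Python, from rig import arm gives the robot as it stands.
- The arm moves only by the tool arm_command, never from a script. Its argument "moves" is text: rows parted by semicolons, each of 4 numbers parted by spaces: the shift along the tool's x, y, z in units of 0.05 m (1.0 is 0.05 m), then the turn about the tool's z in units of 0.08 rad (1.0 is 0.08 rad). A call has 1 to 10 rows; each row shifts and turns the commanded pose from where the row before left it, along the tool's axes as they then stand; what a row does not reach is not made up. A row lasts 1/10 s, in which the tool goes at most 50 mm and 8.59 degrees, less where a joint would pass 70% of its speed; a pose out of reach is approached as far as the arm can. A call with a number of a shift or a turn outside -1 to 1 is refused whole. A call with a gripper value outside its range is refused whole. "fingers" is the finger opening in mm, from 0 to 87.6, set as the call begins (left out, the last holds). The fingers move at their own pace and stop on an object; the grip force is fixed at half the most. Time passes only in rows, so rows that do not move let the fingers close. It gives the time, the measured TCP pose, the force, the opening and the grip force at its end, in the units of the state.
- arm.read_state(): the state, without advancing time (a new reading comes with each control period).
- arm.snapshot(name): name is "scene" or "side" or "wrist"; returns the picture (480x640x3 uint8, red, green, blue); there is no depth.
- arm.camera_params(name): a dict with "intrinsics" (3x3 intrinsics, pixels), "k1" (the pictures are not rectified: a ray, as slopes to the right and down, at radius r is drawn at 1 + k1 r^2 times it, then the intrinsics apply), "rvec" (rotation vector, rad) and "tvec" (3), from world to camera coordinates, as OpenCV has them. Camera axes: x right, y down, z forward; pixel columns grow to the right and rows downward; lengths in mm; the calibration is good to about 2 mm. A picture is of the moment at which its call begins: read the wrist's pose just before it. camera_params takes no time and is no camera call; for the wrist camera it gives the pose at the moment of the call.
- arm.close_job(): hands the job in; it is judged then, once.
The state is a dict: "clock": time; "q": joint angles; "qvel": joint speeds; "effort": joint torques, N m; "tool_pos": TCP position; "ee_rot": TCP orientation; "wrist_force": force on the tool from outside, world axes, zero at the start; "torque": the same for the moment, N m; "opening": finger opening in mm; "gripper_force": force on a finger pad.
Only numpy, scipy, OpenCV 4.12 (cv2) and the standard library are available. Lean on these libraries where they do the work, as an engineer would, in place of code of your own. Each camera call takes 0.05 s, during which the arm holds its last target. There are 200 camera calls.

## Task

The walnut blank needs a centre mark in its end before it goes on the lathe. Cock the bench spring punch by drawing its upright grip back until the striker latches, then slide the blank along the bed into the throat until its long side lies flat along the back fence, and press the trip button so that the punch fires into the blank's end. Never let the punch fly while the blank is not home, leave the marked blank lying where it is with the button released, and do not disturb the things lying around.

Things in the scene. Friction and masses are not known exactly. Their poses are not given: they have to be found in the camera images.
- punch_frame: Bench spring punch: a grey cast machine fixed to the bench. Origin at bench height under the middle of the back fence's face; x points square into the fence (away from the robot), y along the fence toward the striker housing (robot's left), z up. Flat bed with its top at z = 12 mm, x = -124 to 0, y = -112 to 120 mm. All positions told below are in this frame.
- fence_middle (a point): Middle of the back fence's face: x = 0, y = 0, z = 20 mm; the fence is 170 mm long, its top at z = 28 mm. Axes as the machine's.
- anvil_face (a point): Inner face of the anvil cheek, y = -83 mm, that backs the blank; the guide cheek (36 mm thick) faces it at y = +83 mm, so the throat is 166 mm wide. Both cheeks run from the fence out to x = -46 mm, tops at z = 46 mm, front corners rounded to 12 mm radius. Axes as the machine's.
- striker (a joint): How far the sprung striker is drawn back along +y, m: 0 = run out, its point then stands 12 mm into the throat and bars the blank's way; the sear snaps up and holds it at 0.040; travel ends at 0.046. Spring 4 N at 0, 10 N at 0.040; drawing takes up to 13 N. Let go short of 0.040 it flies back. Fired into a blank that is home it stops on it at about 0.006.
- grip (a point): Middle (z = 75 mm) of the striker's black upright grip, round, 16 mm in diameter from z = 52 to 88 mm, its 20 mm head up to z = 99 mm. At x = -21.5, y = 150 mm when run out; moves with the striker. Push it toward +y to draw the striker; all on its throat side (y < 140) is below z = 46 mm, the housing (y = 200 to 290) below 68 mm except the button. Axes as the machine's.
- punch_tip (a point): Point of the punch, the front end of the striker (12 mm rod): y = 71 mm when run out, 111 mm (inside the guide cheek) when cocked; x = -21.5, z = 29 mm. Axes as the machine's.
- trip_button (a point): Middle of the top of the black round trip button, 24 mm in diameter, z = 83 mm when up, over the striker housing at x = -21.5, y = 249 mm. Pushed straight down it lowers the sear. Axes as the machine's.
- sear (a joint): How far the trip button is pressed, m: 0 = up, 0.0075 = end of travel. With the striker cocked it fires at about 0.0055, with 3 to 4 N; it springs up when released. It also dips and snaps up by itself while the striker is being drawn.
- blank_center (a point): Middle (half-way up) of the loose walnut blank, rough-shaped dark wood, 160 mm long (its y), 52 wide (x), 34 high, 0.17 kg, on the bed before the throat, its +y end to the punch. Both sides taper to 42 mm at the +y end; its -y end is a blunt nose 25 mm wide. Flat on the fence it is at x = -25, z = 29 mm, turned -0.033 rad against the machine, with 3 mm play at each end.
- blank_end (a point): Middle of the blank's +y end face, where the mark goes; at x = -21 to -22 mm when the blank's far side lies flat on the fence. Axes as the blank's.
- blank: The walnut blank itself; origin at the middle of its underside, axes as told for its middle.
- sanding_center (a point): Middle of a wooden sanding block, 50 x 87 x 28 mm, a bystander on the bench in front of the striker housing.
- felt_pen_center (a point): Middle of a white and black marker pen, 135 mm long, 20 mm thick, a bystander on the bench left of the sanding block.
- brush_small_center (a point): Middle of a small flat brush with a wooden handle, 180 mm long, a bystander at the left end of the bench.

How it is judged (in metres and radians):
On the way, in this order (a step that is already met when the one before it is completed fails the run):
1. the striker is drawn back and held by its sear, with the robot's hand off the machine (value of joint striker above 0.038 m and contact force between the fingers and punch_frame below 0.3 N), for 0.3 s.
2. with the striker still cocked, the blank lies in the throat with its side flat on the fence (value of joint striker above 0.038 m and x of blank_end in the frame of punch_frame between -0.025 and -0.018 m and z of blank_end in the frame of punch_frame between 0.025 and 0.033 m and x of blank_center in the frame of punch_frame above -0.0285 m and y of blank_center in the frame of punch_frame between -0.007 and 0.007 m), for 0.2 s.
3. the tripped striker flies forward while the blank is home (velocity of joint striker below -0.4 m/s and x of blank_end in the frame of punch_frame between -0.025 and -0.018 m and z of blank_end in the frame of punch_frame between 0.025 and 0.033 m and x of blank_center in the frame of punch_frame above -0.0285 m and y of blank_center in the frame of punch_frame between -0.007 and 0.007 m).
4. the punch stands on the end of the blank (value of joint striker between 0.002 and 0.01 m and x of blank_end in the frame of punch_frame between -0.025 and -0.018 m and z of blank_end in the frame of punch_frame between 0.025 and 0.033 m and x of blank_center in the frame of punch_frame above -0.0285 m and y of blank_center in the frame of punch_frame between -0.007 and 0.007 m), for 0.2 s.
At the end, for the whole second after the job is handed in: The blank lies at rest on the bed in the throat with its side flat on the fence (the middle of its end within about 3.5 mm of the punch line), the fired punch stands on its end (striker between 2 and 10 mm), the trip button is up (all of step 4 and value of joint sear below 0.002 m and linear speed of blank below 0.02 m/s); the robot touches nothing.
It fails at once if the striker flies forward while the blank is not home (value of joint striker below 0.03 m and velocity of joint striker below -0.3 m/s and not (x of blank_end in the frame of punch_frame above -0.0285 m and x of blank_center in the frame of punch_frame above -0.032 m and y of blank_center in the frame of punch_frame between -0.012 and 0.012 m)).
It fails at once if the sanding block is moved by more than 20 mm (distance of sanding_center from where it was at the start of the episode above 0.02 m).
It fails at once if the marker pen is moved by more than 20 mm (distance of felt_pen_center from where it was at the start of the episode above 0.02 m).
It fails at once if the brush is moved by more than 20 mm (distance of brush_small_center from where it was at the start of the episode above 0.02 m).
It also fails if it takes over 64 s, if anything falls off the work surface, if the arm or the gripper's body presses on something with over 40 N, if the wrist force passes 120 N, or if a joint passes its speed limit or range.

## Working session

There is one attempt and no reset: what is moved stays moved. The work goes in short steps, Python scripts to look and compute and a tool call to move; the robot and the scene stay as the last step left them, time stands still between calls to the robot, and variables do not carry over. Pictures are saved under pics/ and viewed, at most 11 in all, crops included, and the job is handed in when it is done.

Besides the shell and the picture viewer there is one more tool, called after ">>>" by a JSON object that holds its "op" and its "data", one argument or row to a line. arm_command: Moves the arm, as the interface text tells. Shifts and turns lie within -1 to 1; 1 stands for 0.05 m of shift or 0.08 rad of turn. Its arguments: {"type":"object","properties":{"moves":{"type":"string"},"fingers":{"type":"number"}},"required":["moves"]}

```bash
mkdir -p pics
python3 - <<'E'
from rig import arm
import cv2
s=arm.read_state(); print(s)
for n in("scene","side"):
    cv2.imwrite(f"pics/{n}0.png",arm.snapshot(n)[:,:,::-1]); print(n,arm.camera_params(n))
E
```

```text
{'clock': 0.0, 'q': array([-9.14907023e-01,  3.59406724e-01,  1.10783143e-02, -3.78423191e-04,
       -1.22407342e+00, -2.88102591e-01]), 'qvel': array([-0.00177984,  0.00169365, -0.0013001 , -0.0011692 , -0.00157838,
       -0.00141913]), 'effort': array([ 3.63186173e-04, -5.82717276e+01,  2.93063056e+01,  6.99750915e+00,
        7.07254512e-03, -1.53140181e-04]), 'tool_pos': array([ 242.51585617, -629.4198678 ,  225.61321485]), 'ee_rot': array([ 3.13995223e+00, -1.15146863e-04, -2.77393473e+00]), 'wrist_force': array([-0.29446197, -0.49818119, -0.47209303]), 'torque': array([ 0.02354548, -0.03024781, -0.005094  ]), 'gripper_force': 0.0, 'opening': 87.62413320766935}
scene {'intrinsics': array([[577.68392963,   0.        , 319.2725891 ],
       [  0.        , 577.68392963, 236.85605411],
       [  0.        ,   0.        ,   1.        ]]), 'k1': -0.08685988447946237, 'rvec': array([ 1.23560166, -2.13992504,  1.09101197]), 'tvec': array([140.24929616, 304.97850108, 867.72764516])}
side {'intrinsics': array([[485.40471762,   0.        , 317.52700888],
       [  0.        , 485.40471762, 237.70917664],
       [  0.        ,   0.        ,   1.        ]]), 'k1': -0.022428435242816434, 'rvec': array([ 2.12998553, -0.03909633,  0.04923051]), 'tvec': array([-426.30828457,   11.23799318,  954.00840212])}
```

View pics/scene0.png

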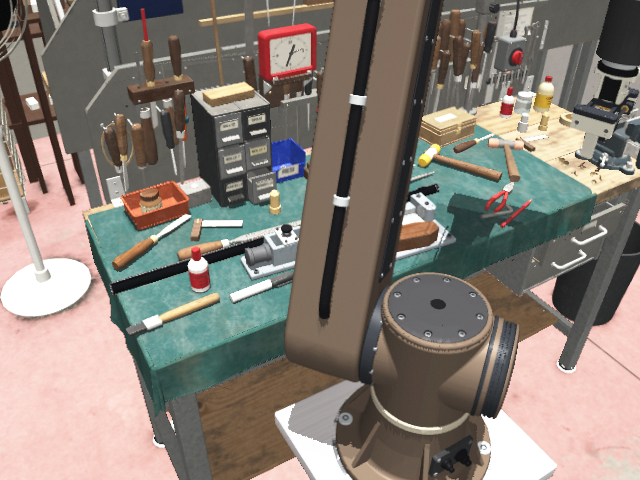

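View pics/side0.png

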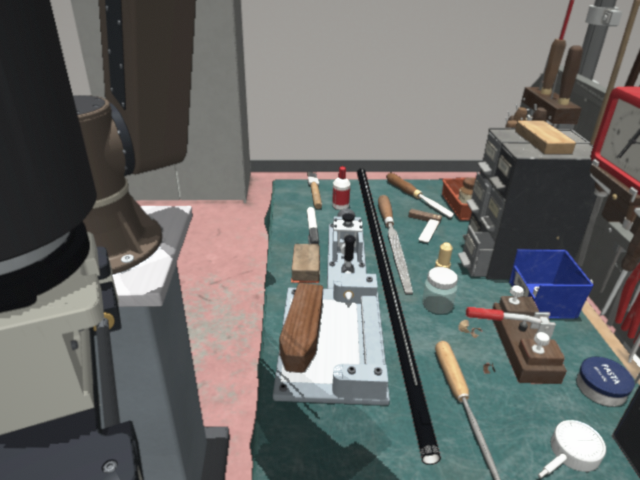

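The side view shows the machine (bed at 275-385, 280-400), the grip near (349,240), the button near (349,217), and the blank at (302,326), with the sanding block at (306,262). I'll enlarge it to pick out points.

```bash
cat > h.py <<'E'
import numpy as np,cv2
from rig import arm
def P(name): 
    c=arm.camera_params(name); R=cv2.Rodrigues(np.array(c['rvec']))[0]
    return c['intrinsics'],c['k1'],R,np.array(c['tvec'])
def ray(p,uv):
    K,k1,R,t=p
    d=cv2.undistortPoints(np.array([[uv]],float),K,np.array([k1,0,0,0.]))[0,0]
    return -R.T@t, R.T@np.r_[d,1]
def onz(p,uv,z):
    o,d=ray(p,uv); return o+d*(z-o[2])/d[2]
def proj(p,X):
    K,k1,R,t=p
    return cv2.projectPoints(np.array(X,float).reshape(-1,1,3),cv2.Rodrigues(R)[0],t,K,np.array([k1,0,0,0.]))[0][:,0]
E
python3 - <<'E'
from h import *
im=cv2.imread('pics/side0.png')[205:405,265:400]
cv2.imwrite('pics/crop.png',cv2.resize(im,None,fx=3,fy=3,interpolation=cv2.INTER_CUBIC)[:600])
p=P('side'); print(onz(p,(349,217),83),onz(p,(349,238),99),-p[2].T@p[3])
E
```

```text
[481.06835348 -47.14884945  83.        ] [ 470.0803407  -145.34180162   99.        ] [ 377.27143271 -821.60936339  524.0433163 ]
```

View pics/crop.png

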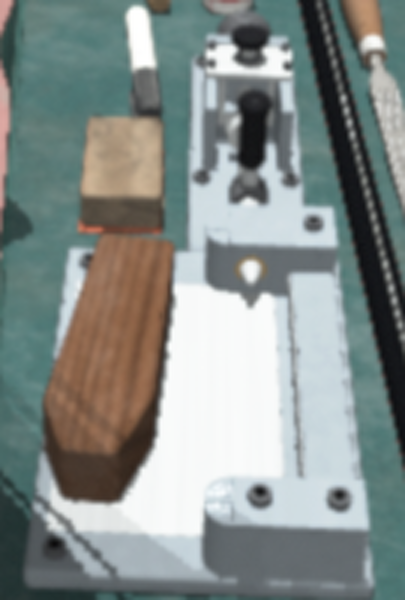

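Crop (x3, offset 265,205): button top at about (251,30), grip head (254,98), punch tip (251,302), bed front corners (70,248) and (25,578). The blank stands clear of the cheeks and is turned clockwise. I'll fit the machine pose roughly, then look from near with the wrist camera.

```bash
cat >> h.py <<'E'
def fit(M,W):
    "planar rigid fit machine->world: returns x0,y0,yaw,resid"
    M=np.array(M)[:,:2];W=np.array(W)[:,:2];mc,wc=M.mean(0),W.mean(0)
    a=(M-mc)@np.array([1,1j]);b=(W-wc)@np.array([1,1j])
    th=np.angle((np.conj(a)*b).sum());R=np.array([[np.cos(th),-np.sin(th)],[np.sin(th),np.cos(th)]])
    t=wc-R@mc
    return t,th,W-(M@R.T+t)
E
python3 - <<'E'
from h import *
p=P('side')
f=lambda u,v:(265+(u-1)/3,205+(v-1)/3)
L=[((-21.5,249,83),f(251,30)),((-21.5,150,99),f(254,98)),((-21.5,71,29),f(251,305)),((-124,120,12),f(70,248)),((-124,-112,12),f(25,578))]
W=[onz(p,uv,m[2]) for m,uv in L]
print(np.round(W,1)); print(fit([m for m,_ in L],W))
for n,uv in dict(blankPL=(103,237),blankPR=(173,241),noseL=(50,455),noseR=(123,455),sideL=(45,400),sideR=(158,395)).items(): print(n,onz(p,f(*uv),46).round(1))
for uv in ((88,117),(162,117)): print('sand',onz(p,f(*uv),28).round(1))
for uv in ((80,225),(162,228)): print('sandnear',onz(p,f(*uv),0).round(1))
w=P('wrist'); s=arm.read_state(); print(s['tool_pos'],s['ee_rot'],'wristcam C',-w[2].T@w[3],'\n',w[2],w[0],w[1])
E
```

```text
[[ 480.7  -38.4   83. ]
 [ 470.8 -143.3   99. ]
 [ 463.5 -235.8   29. ]
 [ 368.4 -163.4   12. ]
 [ 349.7 -395.5   12. ]]
(array([ 480.87594392, -295.7908877 ]), np.float64(-0.0841762876892436), array([[  0.34020543,   7.48720513],
       [ -1.2153701 ,   1.23943099],
       [ -1.87852663, -12.58387187],
       [  0.97959995,   2.34550343],
       [  1.77409135,   1.51173232]]))
blankPL [ 386.6 -198.    46. ]
blankPR [ 424.  -202.3   46. ]
noseL [ 360.6 -356.2   46. ]
noseR [ 393.1 -357.1   46. ]
sideL [ 357.8 -321.4   46. ]
sideR [ 410.4 -319.5   46. ]
sand [379.5 -50.8  28. ]
sand [426.  -51.6  28. ]
sandnear [ 374. -126.    0.]
sandnear [ 422.7 -130.     0. ]
[ 242.52517616 -629.48072622  225.74374455] [ 3.14015474e+00 -1.54344840e-04 -2.77388037e+00] wristcam C [ 170.90849805 -656.30833303  383.41258878] 
 [[-0.36048611  0.93276353  0.00139971]
 [ 0.8940782   0.34510689  0.28552655]
 [ 0.2658457   0.10417981 -0.95836978]] [[358.86845081   0.         321.78092152]
 [  0.         358.86845081 243.89974924]
 [  0.           0.           1.        ]] 0.02121212258242072
```

>>> {"op": "arm_command", "data": {
  "moves": "0 0 0 0.94;0 0 0 0.94;0 0 0 0.94;0 0 0 0.94;0 0 0 0.94;0 0 0 0.94",
  "fingers": 36
}}

```text
clock: 0.7
tool_pos: [242.5, -629.6, 226.0]
ee_rot: [3.141, -0.001, 3.055]
wrist_force: [0.0, -0.4, -0.3]
opening: 45.1
gripper_force: 0.0
```

>>> {"op": "arm_command", "data": {
  "moves": "-0.42 0.8 0 0;-0.42 0.8 0 0;-0.42 0.8 0 0;-0.42 0.8 0 0;-0.42 0.8 0 0;-0.42 0.8 0 0;-0.42 0.8 0 0;-0.42 0.8 0 0;0 0 0 0;0 0 0 0"
}}

```text
clock: 1.7
tool_pos: [437.2, -323.9, 226.4]
ee_rot: [3.141, -0.0, 3.061]
wrist_force: [0.0, -0.6, -0.4]
opening: 36.2
gripper_force: 0.0
```

Run:
```python
from h import *
s=arm.read_state(); w=P('wrist'); im=arm.snapshot('wrist')[:,:,::-1]
cv2.imwrite('pics/w1.png',im); np.save('w1.npy',np.array([w[0],w[1],w[2],w[3]],object),allow_pickle=True)
print(s['clock'],s['tool_pos'],s['ee_rot'],s['opening'])
```

```text
1.7 [ 437.20958361 -323.86514337  226.39650594] [ 3.14141341e+00 -4.13180062e-04  3.06083319e+00] 36.174111836335776
```

View pics/w1.png

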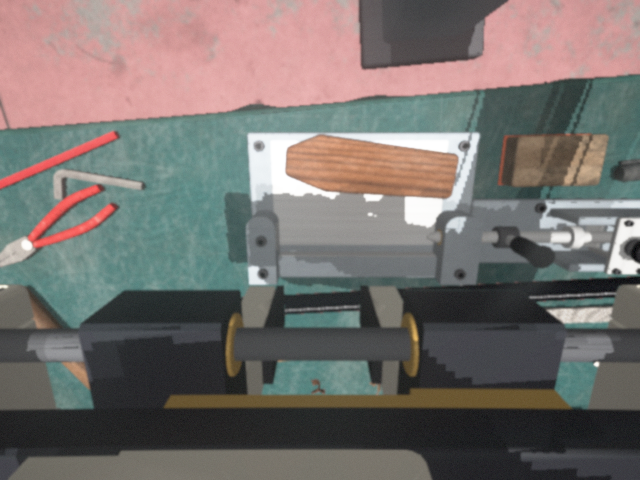

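The wrist view shows bed front corners at (249,133) and (478,133), the punch tip at (430,237), the cheek inner faces near u=278 and u=447, and the grip head at about (548,255). The blank runs from its nose at (287,160) to its end at (457,170), and the sanding block is at (553,160). The bystanders are clear of the blank's path.

Run:
```python
from h import *
p=tuple(np.load('w1.npy',allow_pickle=True))
p=(p[0].astype(float),p[1],p[2].astype(float),p[3].astype(float))
L=[((-124,-112,12),(249,133)),((-124,120,12),(478.5,133)),((-21.5,71,29),(428,237)),((-21.5,150,99),(548,257))]
W=[onz(p,uv,m[2]) for m,uv in L]; print(np.round(W,1)); print(fit([m for m,_ in L],W))
im=cv2.imread('pics/w1.png'); hsv=cv2.cvtColor(im,cv2.COLOR_BGR2HSV)
m=cv2.inRange(hsv,(3,70,30),(20,255,220)); m[:120]=0;m[215:]=0;m[:,:270]=0;m[:,480:]=0
c=max(cv2.findContours(m,0,2)[0],key=cv2.contourArea); c=cv2.approxPolyDP(c,2.5,True)[:,0]
for uv in c: print(uv,onz(p,uv,46).round(1),onz(p,uv,12).round(1))
g=cv2.resize(im[110:290,235:640],None,fx=1.97,fy=1.97,interpolation=cv2.INTER_CUBIC); cv2.imwrite('pics/w1c.png',g)
```

```text
[[ 351.4 -387.9   12. ]
 [ 369.7 -162.2   12. ]
 [ 467.4 -215.8   29. ]
 [ 471.6 -136.7   99. ]]
(array([ 483.36296013, -288.08973982]), np.float64(-0.07371777241257281), array([[-0.05019005,  2.80068397],
       [ 1.19892457, -2.9507627 ],
       [ 0.22421708, -0.0745124 ],
       [-1.3729516 ,  0.22459113]]))
[288 149] [ 368.8 -347.9   46. ] [ 369.6 -351.1   12. ]
[288 174] [ 391.  -350.3   46. ] [ 394.1 -353.7   12. ]
[323 189] [ 407.4 -319.    46. ] [ 412.1 -319.3   12. ]
[445 197] [ 424.2 -204.9   46. ] [ 430.6 -193.6   12. ]
[450 194] [ 421.8 -200.3   46. ] [ 427.9 -188.6   12. ]
[457 160] [ 391.  -194.7   46. ] [ 394.  -182.4   12. ]
[451 154] [ 385.2 -200.3   46. ] [ 387.6 -188.6   12. ]
[322 135] [ 359.1 -316.1   46. ] [ 358.9 -316.1   12. ]
```

View pics/w1c.png

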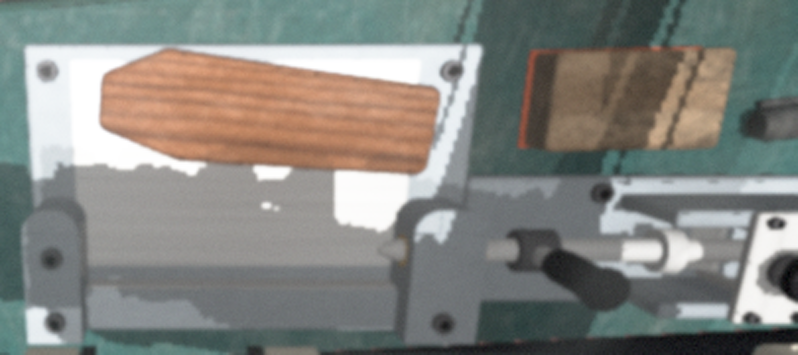

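>>> {"op": "arm_command", "data": {
  "moves": "0 0 0 -0.98;0 0 0 -0.98;0 0 0 -0.98;0 0 0 -0.98;0 0 0 -0.98;0 0 0 -0.98;0 0 0 -0.98;0 0 0 -0.98;0 0 0 -0.98;0 0 0 -0.98",
  "fingers": 10
}}

```text
clock: 2.75
tool_pos: [435.7, -326.2, 226.3]
ee_rot: [3.141, -0.0, -2.44]
wrist_force: [-1.1, 0.7, 0.9]
opening: 9.7
gripper_force: 0.0
```

>>> {"op": "arm_command", "data": {
  "moves": "0 0 0 -0.98;0 0 0 -0.98;0 0 0 -0.98;0 0 0 -0.98;0 0 0 -0.98;0 0 0 -0.98;0 0 0 -0.98;0 0 0 -0.98;0 0 0 -0.98;0 0 0 -0.98"
}}

```text
clock: 3.75
tool_pos: [435.7, -326.2, 226.3]
ee_rot: [3.141, 0.0, -1.656]
wrist_force: [-0.2, 0.3, 0.6]
opening: 10.2
gripper_force: 0.0
```

>>> {"op": "arm_command", "data": {
  "moves": "-0.72 -0.1 0 0;-0.72 -0.1 0 0;-0.72 -0.1 0 0;-0.72 -0.1 0 0;0 0 0.6 0;0 0 0.6 0;0 0 0.6 0;0 0 0 0;0 0 0 0"
}}

```text
clock: 4.65
tool_pos: [468.8, -184.3, 136.9]
ee_rot: [3.14, -0.001, -1.658]
wrist_force: [0.1, -0.1, -0.3]
opening: 10.2
gripper_force: 0.0
```

Run:
```python
from h import *
s=arm.read_state(); w=P('wrist'); im=arm.snapshot('wrist')[:,:,::-1]; sd=arm.snapshot('side')[:,:,::-1]
cv2.imwrite('pics/w2.png',np.hstack([cv2.resize(im,(400,300)),cv2.resize(sd[150:390,240:460],(400,436))[:300]])); cv2.imwrite('pics/w2f.png',im);np.save('w2.npy',np.array([w[0],w[1],w[2],w[3]],object),allow_pickle=True)
print(s['clock'],s['tool_pos'],s['ee_rot'],s['opening'])
```

```text
4.65 [ 468.78746714 -184.31425394  136.88774016] [ 3.14037114e+00 -6.73970815e-04 -1.65819124e+00] 10.236852902812982
```

View pics/w2.png

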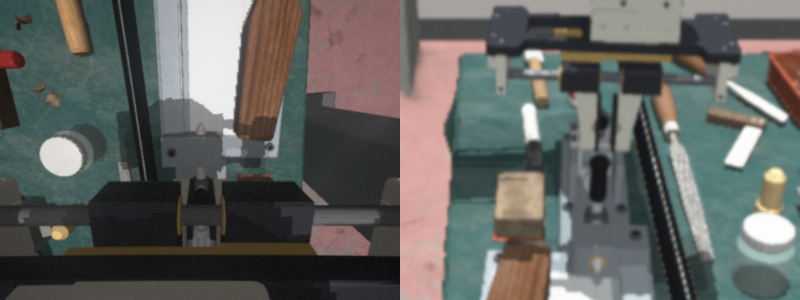

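The grip stands between the fingers sideways, and the fingers are still on its throat side with about 20 mm of gap. I'll descend.

>>> {"op": "arm_command", "data": {
  "moves": "0 0 0.4 0;0 0 0.4 0;0 0 0.38 0;0 0 0.36 0;0 0 0 0"
}}

```text
clock: 5.25
tool_pos: [468.6, -183.4, 59.1]
ee_rot: [3.14, 0.0, -1.658]
wrist_force: [0.1, 0.0, -0.1]
opening: 10.1
gripper_force: 0.0
```

>>> {"op": "arm_command", "data": {
  "moves": "-0.1 0 0 0;-0.1 0 0 0;-0.1 0 0 0;-0.1 0 0 0;0 0 0 0"
}}

```text
clock: 5.75
tool_pos: [471.2, -162.6, 60.1]
ee_rot: [-3.141, 0.0, -1.656]
wrist_force: [-0.1, -1.0, -0.4]
opening: 9.9
gripper_force: 0.0
```

>>> {"op": "arm_command", "data": {
  "moves": "-0.08 0 0 0;-0.08 0 0 0;0 0 0 0"
}}

```text
clock: 6.05
tool_pos: [471.4, -155.3, 59.6]
ee_rot: [3.141, -0.001, -1.657]
wrist_force: [0.3, -3.5, 1.1]
opening: 9.9
gripper_force: 1.7
```

>>> {"op": "arm_command", "data": {
  "moves": "-0.1 0 0 0;-0.1 0 0 0;0 0 0 0"
}}

```text
clock: 6.35
tool_pos: [472.2, -145.6, 59.6]
ee_rot: [3.141, -0.001, -1.657]
wrist_force: [-0.3, -5.4, 0.5]
opening: 9.9
gripper_force: 2.3
```

>>> {"op": "arm_command", "data": {
  "moves": "-0.12 0 0 0;-0.12 0 0 0;-0.12 0 0 0;-0.12 0 0 0;0 0 0 0"
}}

```text
clock: 6.85
tool_pos: [474.0, -122.1, 59.6]
ee_rot: [3.141, -0.001, -1.657]
wrist_force: [-1.6, -7.6, 2.1]
opening: 10.1
gripper_force: 3.4
```

>>> {"op": "arm_command", "data": {
  "moves": "-0.06 0 0 0;-0.06 0 0 0;0 0 0 0"
}}

```text
clock: 7.15
tool_pos: [474.5, -116.5, 59.6]
ee_rot: [3.141, -0.001, -1.657]
wrist_force: [0.2, -8.5, -0.1]
opening: 10.3
gripper_force: 4.0
```

>>> {"op": "arm_command", "data": {
  "moves": "-0.06 0 0 0;0 0 0 0"
}}

```text
clock: 7.35
tool_pos: [474.7, -113.6, 59.6]
ee_rot: [3.141, -0.001, -1.657]
wrist_force: [-0.0, -10.4, 0.8]
opening: 10.1
gripper_force: 4.4
```

>>> {"op": "arm_command", "data": {
  "moves": "-0.04 0 0 0;0 0 0 0"
}}

```text
clock: 7.55
tool_pos: [474.8, -111.7, 59.6]
ee_rot: [3.141, -0.001, -1.657]
wrist_force: [-0.3, -9.0, 1.4]
opening: 9.7
gripper_force: 4.6
```

>>> {"op": "arm_command", "data": {
  "moves": "-0.04 0 0 0;0 0 0 0"
}}

```text
clock: 7.75
tool_pos: [474.8, -110.2, 59.6]
ee_rot: [3.14, -0.002, -1.657]
wrist_force: [0.6, -14.8, 0.1]
opening: 9.7
gripper_force: 6.3
```

>>> {"op": "arm_command", "data": {
  "moves": "-0.04 0 0 0;0 0 0 0"
}}

```text
clock: 7.95
tool_pos: [474.7, -109.7, 59.7]
ee_rot: [3.139, -0.004, -1.657]
wrist_force: [1.7, -26.0, -0.1]
opening: 9.7
gripper_force: 11.7
```

End stop reached. I'll back off slowly and watch that the force goes to zero at the latch.

>>> {"op": "arm_command", "data": {
  "moves": "0.06 0 0 0;0.06 0 0 0;0.06 0 0 0;0 0 0 0"
}}

```text
clock: 8.35
tool_pos: [474.5, -116.6, 59.5]
ee_rot: [3.141, -0.001, -1.658]
wrist_force: [-1.4, -8.2, 0.8]
opening: 10.2
gripper_force: 3.5
```

>>> {"op": "arm_command", "data": {
  "moves": "0.08 0 0 0;0.08 0 0 0;0 0 0 0"
}}

```text
clock: 8.65
tool_pos: [474.2, -123.7, 59.5]
ee_rot: [-3.142, 0.0, -1.657]
wrist_force: [1.0, 0.3, 0.5]
opening: 9.8
gripper_force: 0.0
```

Latched. I'll retreat, rise, and look at the throat and blank. The blank top and the cheek tops are both at z=46, so they share a plane.

>>> {"op": "arm_command", "data": {
  "moves": "0.4 0 0 0;0.4 0 0 0;0 0 -0.7 0;0 0 -0.7 0;0 0 -0.7 0;0 0 -0.7 0;0 0 -0.5 0;0 0 0 0;0 0 0 0",
  "fingers": 70
}}

```text
clock: 9.55
tool_pos: [470.9, -163.0, 224.8]
ee_rot: [-3.14, 0.001, -1.657]
wrist_force: [0.3, 0.1, -0.5]
opening: 69.2
gripper_force: 0.0
```

Run:
```python
from h import *
s=arm.read_state(); w=P('wrist'); im=arm.snapshot('wrist')[:,:,::-1]
cv2.imwrite('pics/w3f.png',im);np.save('w3.npy',np.array([w[0],w[1],w[2],w[3]],object),allow_pickle=True)
cv2.imwrite('pics/w3.png',cv2.resize(im[:300,160:560],None,fx=2,fy=2,interpolation=cv2.INTER_CUBIC))
print(s['clock'],s['tool_pos'],s['ee_rot'],s['opening'])
```

```text
9.55 [ 470.93058126 -162.97600189  224.81876005] [-3.14028496e+00  7.51710962e-04 -1.65698918e+00] 69.1821785273555
```

View pics/w3.png

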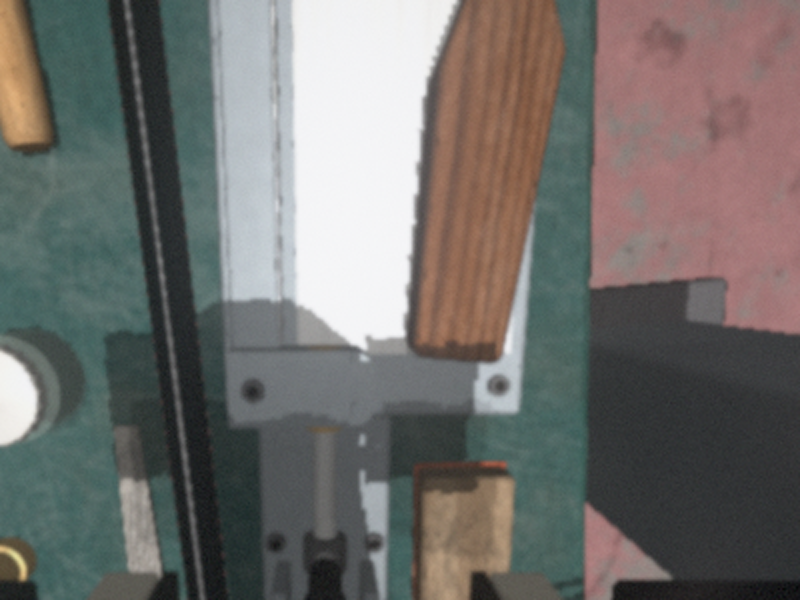

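The striker is cocked and no tip shows in the throat. In this crop (x2, offset 160,0) the guide cheek's inner edge is at v=348, u=232-362, the blank's end at v≈356, u=412-500, and the fence edge lines at u=275 and 293. I'll convert them.

Run:
```python
from h import *
p=tuple(np.load('w3.npy',allow_pickle=True)); p=(p[0].astype(float),p[1],p[2].astype(float),p[3].astype(float))
f=lambda x,y:(160+(x-.5)/2,(y-.5)/2)
for n,q,z in [('cheekL',(232,348),46),('cheekR',(355,348),46),('backL',(230,425),46),('bedcornerR',(519,412),12),('fenceA0',(275,20),28),('fenceA1',(279,340),28),('fenceB0',(293,20),12),('fenceB1',(297,340),12),('fback0',(212,20),28),('fback1',(228,345),28),
 ('endL',(412,352),46),('endR',(500,357),46),('sideL0',(438,60),46),('sideR0',(564,45),46),('gripbase',(324,545),52)]:
    print(n,onz(p,f(*q),z).round(1))
print(-p[2].T@p[3])
```

```text
cheekL [ 510.1 -209.8   46. ]
cheekR [ 453.5 -205.    46. ]
backL [ 515.5 -174.    46. ]
bedcornerR [ 369.7 -161.5   12. ]
fenceA0 [ 477.1 -343.8   28. ]
fenceA1 [ 489.4 -210.1   28. ]
fenceB0 [ 469.7 -347.8   12. ]
fenceB1 [ 481.4 -208.1   12. ]
fback0 [ 504. -346.   28.]
fback1 [ 514.3 -209.9   28. ]
endL [ 427.4 -200.9   46. ]
endR [ 387.  -195.2   46. ]
sideL0 [ 411.  -318.5   46. ]
sideR0 [ 359.5 -319.2   46. ]
gripbase [ 475.8 -111.6   52. ]
[ 464.28784721 -238.80029786  382.43702172]
```

>>> {"op": "arm_command", "data": {
  "moves": "0 0 0 0.6;0 0 0 0.58;0.63 0.28 0 0;0.63 0.28 0 0;0.63 0.28 0 0;0.63 0.28 0 0;0 0 0.8 0;0 0 0.8 0;0 0 0 0;0 0 0 0",
  "fingers": 72
}}

```text
clock: 10.6
tool_pos: [392.6, -277.2, 144.2]
ee_rot: [3.138, -0.0, -1.751]
wrist_force: [0.4, -0.2, 0.8]
opening: 72.1
gripper_force: 0.0
```

>>> {"op": "arm_command", "data": {
  "moves": "0 0 0.5 0;0 0 0.5 0;0 0 0.5 0;0 0 0.4 0;0 0 0.2 0;0 0 0.12 0;0 0 0 0;0 0 0 0"
}}

```text
clock: 11.4
tool_pos: [394.0, -277.4, 34.6]
ee_rot: [-3.14, -0.0, -1.751]
wrist_force: [0.3, -0.3, -0.9]
opening: 72.1
gripper_force: 0.0
```

>>> {"op": "arm_command", "data": {
  "moves": "0 0 0 0;0 0 0 0;0 0 0 0;0 0 0 0;0 0 0 0",
  "fingers": 30
}}

```text
clock: 11.9
tool_pos: [392.9, -277.2, 33.8]
ee_rot: [3.141, -0.0, -1.751]
wrist_force: [-2.1, 1.1, 5.5]
opening: 47.9
gripper_force: 30.0
```

>>> {"op": "arm_command", "data": {
  "moves": "0 0 0 -0.4;0.12 0 0 -0.4;-0.01 -0.2 0 0;-0.01 -0.2 0 0;0 0 0 0;0 0 0 0"
}}

```text
clock: 12.5
tool_pos: [413.3, -284.8, 33.9]
ee_rot: [-3.14, -0.001, -1.687]
wrist_force: [0.6, -0.8, 2.0]
opening: 47.7
gripper_force: 30.0
```

Run:
```python
from h import *
s=arm.read_state(); w=P('wrist'); im=arm.snapshot('wrist')[:,:,::-1]; sd=arm.snapshot('side')[:,:,::-1]
cv2.imwrite('pics/w4f.png',im); cv2.imwrite('pics/s4f.png',sd)
cv2.imwrite('pics/w4.png',np.hstack([cv2.resize(im,(400,300)),cv2.resize(sd[230:410,260:400],(400,514))])[:514] if 0 else np.hstack([cv2.copyMakeBorder(cv2.resize(im,(400,300)),0,214,0,0,0),cv2.resize(sd[230:410,260:400],(400,514))]))
print(s['clock'],s['tool_pos'],s['ee_rot'],s['opening'],s['wrist_force'])
```

```text
12.5 [ 413.30174398 -284.82618568   33.87662802] [-3.13966373e+00 -5.49324692e-04 -1.68709891e+00] 47.6984966045326 [ 0.60210111 -0.80058129  2.0066779 ]
```

View pics/w4.png

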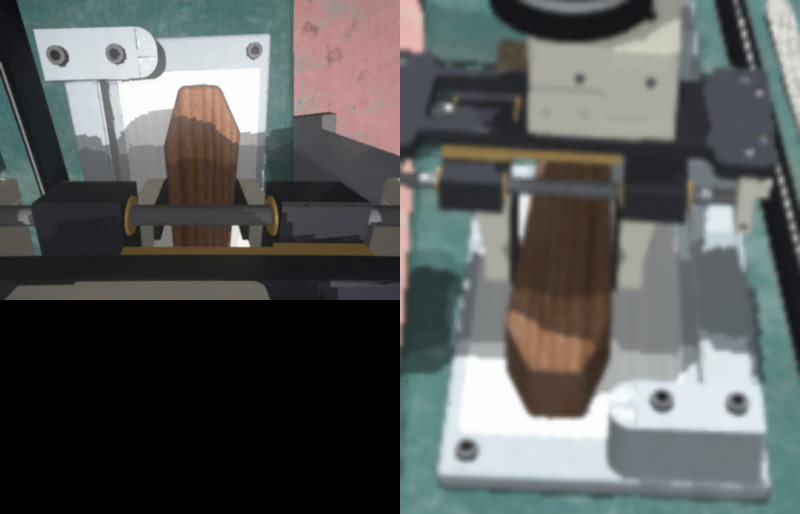

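The blank is held square. In the wrist view (x0.625) the anvil cheek's inner edge runs from (45,80) to (148,76), and the nose end is at (201,86). I'll compute the gap.

Run:
```python
from h import *
p=P('wrist'); f=lambda x,y:((x+.5)/.625-.5,(y+.5)/.625-.5)
A,B,N,N2=[onz(p,f(*q),46)[:2] for q in ((45,80),(140,77),(182,86),(220,86))]
print(A,B,N,N2)
th=-.083; ey=np.array([-np.sin(th),np.cos(th)]); 
print('yaw',(B-A)[1]/(B-A)[0],'gaps',[(n-A)@ey for n in (N,N2)],[(n-B)@ey for n in (N,N2)])
im=cv2.imread('pics/w4f.png'); g=cv2.cvtColor(im,cv2.COLOR_BGR2GRAY)
print(g[115:145:1,110].tolist(),g[115:145,190].tolist(),g[120:150,320].tolist())
print(g[120:150,340].tolist())
```

```text
[ 498.92751571 -373.91446416] [ 441.00972674 -369.31612033] [ 416.13515721 -361.17444482] [ 392.67887965 -358.45739873]
yaw -0.07939432612130627 gaps [np.float64(5.832282985152336), np.float64(6.595339107469819)] [np.float64(6.051428009523024), np.float64(6.814484131840507)]
[217, 215, 215, 216, 216, 217, 217, 216, 217, 217, 215, 208, 182, 143, 112, 123, 154, 177, 182, 190, 199, 208, 211, 208, 210, 207, 206, 208, 206, 207] [224, 225, 224, 224, 225, 223, 224, 224, 223, 219, 217, 201, 170, 162, 200, 228, 235, 236, 236, 239, 242, 246, 247, 247, 245, 246, 244, 244, 241, 238] [254, 254, 254, 254, 254, 254, 254, 254, 254, 254, 254, 254, 254, 251, 233, 183, 146, 131, 134, 137, 141, 146, 149, 156, 159, 160, 162, 160, 162, 160]
[254, 254, 254, 254, 254, 254, 254, 254, 254, 254, 254, 254, 254, 254, 252, 233, 174, 138, 131, 132, 140, 144, 148, 152, 152, 153, 151, 151, 151, 148]
```

Run:
```python
from h import *
p=P('wrist'); th=-.083; ey=np.array([-np.sin(th),np.cos(th)])
A,B,N,N2=[onz(p,q,46)[:2] for q in ((110,127.5),(190,126.7),(320,135),(340,136))]
print(A,B,N,N2,(B-A)[1]/(B-A)[0],[(n-c)@ey for n in (N,N2) for c in (A,B)])
```

```text
[ 484.67858428 -372.67144776] [ 454.30544668 -369.6317774 ] [ 405.0118     -360.97311726] [ 397.3510076  -359.71125622] -0.10007758829190931 [np.float64(5.053305090059566), np.float64(4.542175788881646), np.float64(5.675706179775547), np.float64(5.164576878597628)]
```

>>> {"op": "arm_command", "data": {
  "moves": "0.035 0 0 0;-0.007 -0.2 0 0;-0.007 -0.2 0 0;-0.003 -0.1 0 0;0 0 0 0"
}}

```text
clock: 13.1
tool_pos: [434.8, -288.2, 33.8]
ee_rot: [3.138, 0.0, -1.687]
wrist_force: [-6.1, -0.2, 13.1]
opening: 47.7
gripper_force: 30.0
```

>>> {"op": "arm_command", "data": {
  "moves": "-0.004 -0.12 0 0;-0.004 -0.12 0 0;0 0 0 0"
}}

```text
clock: 13.4
tool_pos: [446.9, -289.2, 33.8]
ee_rot: [3.138, 0.0, -1.688]
wrist_force: [-5.1, 0.8, 11.8]
opening: 48.0
gripper_force: 30.0
```

>>> {"op": "arm_command", "data": {
  "moves": "0 0 -0.01 0;-0.002 -0.06 0 0;0 0 0 0"
}}

```text
clock: 13.7
tool_pos: [450.5, -289.3, 33.8]
ee_rot: [3.139, 0.0, -1.688]
wrist_force: [-3.6, 0.1, 6.4]
opening: 48.4
gripper_force: 30.0
```

>>> {"op": "arm_command", "data": {
  "moves": "-0.002 -0.06 0 0;0 0 0 0"
}}

```text
clock: 13.9
tool_pos: [453.6, -289.6, 33.8]
ee_rot: [3.139, 0.0, -1.688]
wrist_force: [-3.4, -0.8, 5.5]
opening: 47.9
gripper_force: 30.0
```

>>> {"op": "arm_command", "data": {
  "moves": "-0.001 -0.04 0 0;0 0 0 0"
}}

```text
clock: 14.1
tool_pos: [455.4, -289.7, 33.8]
ee_rot: [3.139, 0.0, -1.688]
wrist_force: [-4.3, 0.2, 5.9]
opening: 47.9
gripper_force: 30.0
```

>>> {"op": "arm_command", "data": {
  "moves": "0 -0.04 0 0;0 0 0 0"
}}

```text
clock: 14.3
tool_pos: [457.4, -290.0, 33.8]
ee_rot: [3.139, 0.0, -1.688]
wrist_force: [-4.0, -0.2, 5.9]
opening: 47.9
gripper_force: 30.0
```

>>> {"op": "arm_command", "data": {
  "moves": "0 -0.04 0 0;0 0 0 0"
}}

```text
clock: 14.5
tool_pos: [457.8, -290.0, 33.8]
ee_rot: [3.136, 0.001, -1.688]
wrist_force: [-8.1, 1.2, 10.7]
opening: 47.6
gripper_force: 30.0
```

>>> {"op": "arm_command", "data": {
  "moves": "0 -0.03 0 0;0 0 0 0"
}}

```text
clock: 14.7
tool_pos: [458.0, -289.9, 33.8]
ee_rot: [3.134, 0.001, -1.688]
wrist_force: [-13.0, 2.4, 16.1]
opening: 47.9
gripper_force: 30.0
```

Contact at TCP x≈458, as expected (457.5). I'll release, rise, and check.

>>> {"op": "arm_command", "data": {
  "moves": "0 0.03 0 0;0 0 0 0;0 0 0 0;0 0 0 0;0 0 0 0",
  "fingers": 64
}}

```text
clock: 15.2
tool_pos: [461.0, -290.4, 33.9]
ee_rot: [-3.142, 0.0, -1.687]
wrist_force: [-0.3, 0.0, -0.5]
opening: 64.1
gripper_force: 0.0
```

>>> {"op": "arm_command", "data": {
  "moves": "0 0 -0.3 0;0 0 -0.7 0;-0.5 0 -0.7 0;-0.5 0 -0.7 0;-0.5 0 -0.7 0;-0.5 0 -0.5 0;0 0 0 0;0 0 0 0",
  "fingers": 0
}}

```text
clock: 16.0
tool_pos: [472.8, -190.4, 214.6]
ee_rot: [-3.14, 0.0, -1.686]
wrist_force: [-0.3, 0.3, 0.4]
opening: 5.5
gripper_force: 0.0
```

Run:
```python
from h import *
s=arm.read_state(); w=P('wrist'); im=arm.snapshot('wrist')[:,:,::-1]
cv2.imwrite('pics/w5f.png',im);np.save('w5.npy',np.array([w[0],w[1],w[2],w[3]],object),allow_pickle=True)
cv2.imwrite('pics/w5.png',cv2.resize(im[:300,160:560],None,fx=2,fy=2,interpolation=cv2.INTER_CUBIC))
print(s['clock'],s['tool_pos'],s['ee_rot'],s['opening'])
```

```text
16.0 [ 472.81753557 -190.41247376  214.62473008] [-3.13988537e+00  4.75869113e-04 -1.68599023e+00] 5.489093875994834
```

View pics/w5.png

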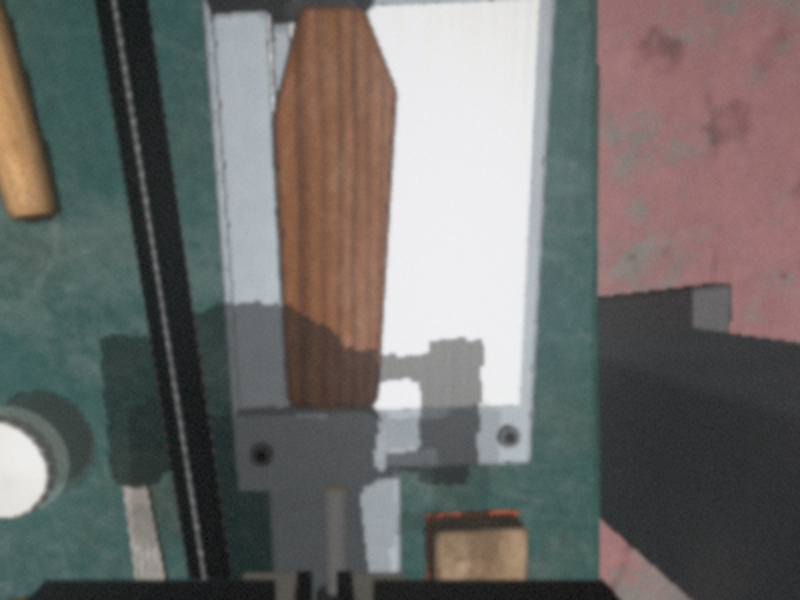

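The blank lies along the fence between the cheeks, its end at crop (290-377,405). Its middle, u≈333.5, is on the striker rod's line at u≈334. I'll give it a gentle seating push from the front to be sure it lies flat.

>>> {"op": "arm_command", "data": {
  "moves": "0.57 0.43 0 0;0.57 0.43 0 0;0.57 0.43 0.2 0;0 0 0.8 0;0 0 0.8 0;0 0 0.8 0;0 0 0.8 0;0 0 0.35 0;0 0 0 0;0 0 0 0"
}}

```text
clock: 17.05
tool_pos: [397.8, -268.9, 26.1]
ee_rot: [3.139, -0.0, -1.688]
wrist_force: [0.2, 0.7, 0.4]
opening: 0.5
gripper_force: 0.0
```

>>> {"op": "arm_command", "data": {
  "moves": "0 -0.08 0 0;0 -0.06 0 0;0 0 0 0"
}}

```text
clock: 17.35
tool_pos: [406.7, -269.6, 27.6]
ee_rot: [-3.139, -0.0, -1.687]
wrist_force: [0.1, 0.7, -0.3]
opening: 0.1
gripper_force: 0.0
```

>>> {"op": "arm_command", "data": {
  "moves": "0 -0.05 0 0;0 -0.05 0 0;0 0 0 0"
}}

```text
clock: 17.65
tool_pos: [410.9, -269.9, 26.8]
ee_rot: [-3.141, -0.0, -1.687]
wrist_force: [-0.8, -1.0, 0.1]
opening: 0.7
gripper_force: 0.0
```

>>> {"op": "arm_command", "data": {
  "moves": "0 -0.05 0 0;0 0 0 0"
}}

```text
clock: 17.85
tool_pos: [413.1, -270.2, 26.6]
ee_rot: [-3.141, -0.0, -1.687]
wrist_force: [0.0, 0.3, 0.9]
opening: 0.8
gripper_force: 0.0
```

>>> {"op": "arm_command", "data": {
  "moves": "0 -0.05 0 0;0 0 0 0"
}}

```text
clock: 18.05
tool_pos: [415.7, -270.5, 26.6]
ee_rot: [-3.141, -0.0, -1.687]
wrist_force: [-0.6, -0.2, 0.2]
opening: 0.6
gripper_force: 0.0
```

>>> {"op": "arm_command", "data": {
  "moves": "0 -0.05 0 0;0 0 0 0"
}}

```text
clock: 18.25
tool_pos: [418.2, -270.8, 26.6]
ee_rot: [-3.141, -0.0, -1.687]
wrist_force: [0.3, -0.8, -0.4]
opening: 0.5
gripper_force: 0.0
```

>>> {"op": "arm_command", "data": {
  "moves": "0 -0.05 0 0;0 -0.05 0 0;0 0 0 0"
}}

```text
clock: 18.55
tool_pos: [420.2, -270.9, 26.0]
ee_rot: [3.137, 0.001, -1.688]
wrist_force: [-6.0, 0.8, 5.3]
opening: 0.2
gripper_force: 3.3
```

>>> {"op": "arm_command", "data": {
  "moves": "0 -0.04 0 0;0 0 0 0"
}}

```text
clock: 18.75
tool_pos: [420.3, -270.8, 25.7]
ee_rot: [3.133, 0.001, -1.689]
wrist_force: [-9.5, 1.7, 7.1]
opening: 0.9
gripper_force: 5.6
```

>>> {"op": "arm_command", "data": {
  "moves": "0 -0.04 0 0;0 0 0 0"
}}

```text
clock: 18.95
tool_pos: [420.3, -270.8, 25.4]
ee_rot: [3.13, 0.001, -1.689]
wrist_force: [-14.6, 3.6, 11.1]
opening: 0.5
gripper_force: 7.9
```

>>> {"op": "arm_command", "data": {
  "moves": "0 0.05 0 0;0 0.1 0 0;0 0.3 0 0;0 0.1 -0.6 0;0 0 -0.8 0;0 0 -0.8 0;0 0 -0.7 0;0 0 0 0"
}}

```text
clock: 19.75
tool_pos: [401.9, -269.6, 176.7]
ee_rot: [-3.132, -0.002, -1.686]
wrist_force: [0.6, -1.1, -0.1]
opening: 0.6
gripper_force: 0.0
```

Run:
```python
from h import *
s=arm.read_state(); y=s['ee_rot'][2]; d=np.array([481.6,-40.2])-s['tool_pos'][:2]
print(s['tool_pos'],y,'tx',d@[np.cos(y),np.sin(y)]/50,'ty',d@[np.sin(y),-np.cos(y)]/50)
```

```text
[ 401.92890483 -269.58028258  176.72565078] -1.6864912656354987 tx -4.7408764608664855 ty -1.0531900873272437
```

>>> {"op": "arm_command", "data": {
  "moves": "-0.79 -0.18 0 0;-0.79 -0.18 0 0;-0.79 -0.18 0 0;-0.79 -0.17 0 0;-0.79 -0.17 0 0;-0.79 -0.17 0 0;0 0 0.7 0;0 0 0.5 0;0 0 0 0;0 0 0 0"
}}

```text
clock: 20.75
tool_pos: [478.9, -39.6, 111.7]
ee_rot: [3.141, -0.001, -1.687]
wrist_force: [0.3, 0.3, -0.3]
opening: 0.4
gripper_force: 0.0
```

Run:
```python
from h import *
s=arm.read_state(); im=arm.snapshot('wrist')[:,:,::-1]; sd=arm.snapshot('side')[:,:,::-1]
cv2.imwrite('pics/w6f.png',im)
cv2.imwrite('pics/w6.png',np.hstack([cv2.copyMakeBorder(cv2.resize(im,(400,300)),0,214,0,0,0),cv2.resize(sd[170:350,290:430],(400,514))]))
p=P('side')
print(s['tool_pos'],s['ee_rot'])
```

```text
[478.87642277 -39.56913118 111.6668134 ] [ 3.14089444e+00 -7.20423116e-04 -1.68709507e+00]
```

View pics/w6.png

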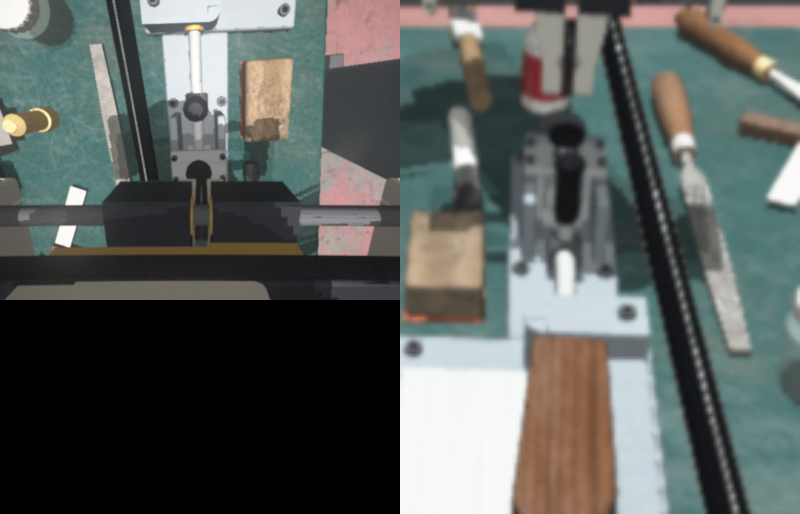

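The wrist view (x0.625) shows the button ring centred at about (199,172) just beyond the fingertips. The side view shows the blank home.

Run:
```python
from h import *
p=P('wrist'); f=lambda x,y:((x+.5)/.625-.5,(y+.5)/.625-.5)
for q in ((199,160),(186,172),(212,172),(199,173)): print(q,onz(p,f(*q),83).round(1))
print('tcp px',proj(p,[arm.read_state()['tool_pos']])*.625)
```

```text
(199, 160) [480.3 -52.6  83. ]
(186, 172) [493.2 -42.7  83. ]
(212, 172) [470.1 -40.1  83. ]
(199, 173) [481.7 -40.4  83. ]
tcp px [[201.2820976  188.62301595]]
```

>>> {"op": "arm_command", "data": {
  "moves": "0 -0.05 0.25 0;0 0 0.22 0;0 0 0 0"
}}

```text
clock: 21.15
tool_pos: [481.0, -40.0, 87.5]
ee_rot: [3.141, -0.0, -1.688]
wrist_force: [0.3, 0.8, -0.2]
opening: 0.4
gripper_force: 0.0
```

>>> {"op": "arm_command", "data": {
  "moves": "0 0 0.05 0;0 0 0.05 0;0 0 0 0"
}}

```text
clock: 21.45
tool_pos: [481.9, -39.6, 83.3]
ee_rot: [-3.141, 0.0, -1.687]
wrist_force: [-0.1, -0.2, 0.8]
opening: 0.6
gripper_force: 0.0
```

>>> {"op": "arm_command", "data": {
  "moves": "0 0 0.04 0;0 0 0 0"
}}

```text
clock: 21.65
tool_pos: [481.9, -39.6, 81.5]
ee_rot: [-3.141, 0.0, -1.687]
wrist_force: [-0.4, 0.3, 3.1]
opening: 0.5
gripper_force: 1.8
```

>>> {"op": "arm_command", "data": {
  "moves": "0 0 0.04 0;0 0 0.04 0;0 0 0 0"
}}

```text
clock: 21.95
tool_pos: [482.0, -39.6, 77.3]
ee_rot: [-3.141, 0.0, -1.687]
wrist_force: [0.2, 0.6, 2.2]
opening: 0.9
gripper_force: 1.3
```

>>> {"op": "arm_command", "data": {
  "moves": "0 0 0.04 0;0 0 0 0"
}}

```text
clock: 22.15
tool_pos: [482.1, -39.5, 75.6]
ee_rot: [-3.141, 0.0, -1.687]
wrist_force: [-2.2, 0.9, 9.2]
opening: 0.2
gripper_force: 4.0
```

Fully pressed. I'll rise and check.

>>> {"op": "arm_command", "data": {
  "moves": "0 0 -0.1 0;0 0 -0.3 0;0 0 -0.6 0;0 0 -0.8 0;0 0 -0.8 0;0.3 0 0 0;0 0 0 0;0 0 0 0"
}}

```text
clock: 22.95
tool_pos: [479.2, -54.6, 204.5]
ee_rot: [3.14, 0.0, -1.688]
wrist_force: [-1.4, 1.6, -0.2]
opening: 0.2
gripper_force: 0.0
```

Run:
```python
from h import *
s=arm.read_state(); im=arm.snapshot('wrist')[:,:,::-1]; sd=arm.snapshot('side')[:,:,::-1]
cv2.imwrite('pics/w7.png',np.hstack([cv2.copyMakeBorder(cv2.resize(im,(400,300)),0,214,0,0,0),cv2.resize(sd[210:390,270:410],(400,514))]))
print(s['clock'],s['tool_pos'],s['wrist_force'])
```

```text
22.95 [479.18600556 -54.60082483 204.47975117] [-1.44944468  1.61499333 -0.16922901]
```

View pics/w7.png

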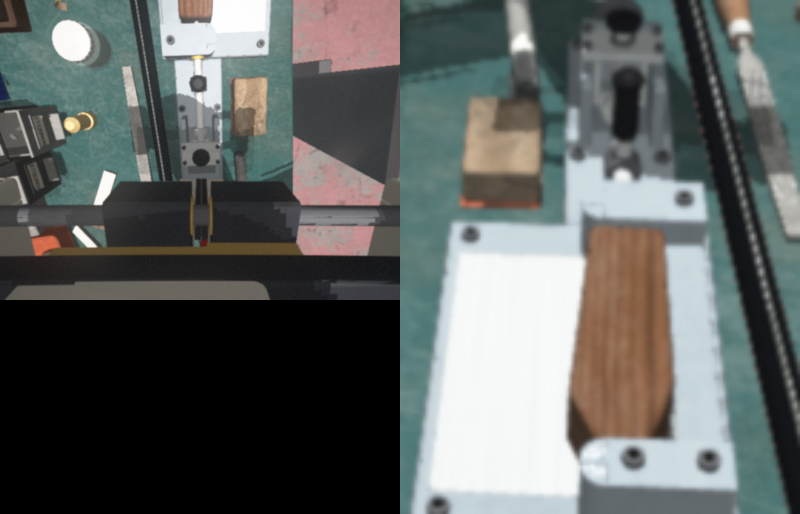

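The punch has fired: the grip is forward at (198,84) in the wrist view. The blank lies home along the fence, the button is up at (201,158), and the hand is clear.

```bash
python3 -c "
from rig import arm
print(arm.close_job())"
```

```text
the job is handed in; nothing more can be done
None
```

I cocked the punch, slid the blank flat against the back fence, fired the punch into its end and handed the job in at about 23 s; the last pictures show the blank home and the button up, but the judge gave no verdict.

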